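# Sort two tagged air cylinders and hold the good one's rod out at its mark

### The arm

A 6-joint arm with a two-finger parallel gripper is mounted at the origin on the work surface. World frame = base frame: x ahead of the robot, y to its left, z up, the work surface at z = 0. Lengths are in mm, angles in rad, forces in N, time in s.
With the tool pointing down it reaches from about 350 to 775 mm from the base axis. Payload 7.3 kg.
Tool frame: the origin (TCP) lies between the finger pads, 19 mm behind the fingertips; this is the grasp point; z points along the fingers, y is the line along which they close (so a half turn about z gives the same grasp; the last joint's range is limited). The gripper opens to 92 mm and grips with 3 to 60 N. Pads are 19 mm wide; open, the fingers measure 130 mm over their backs; the gripper's body (75 mm by 190 mm) begins 47 mm behind the grasp point.
Start: joints at [-1.456, 0.342, 1.524, -0, 1.275, -0.146], TCP at [135.395, -507.259, 245.541] pointing down, gripper open.
Joint ranges: [-2.53, 2.53], [-0.77, 2.02], [0.04, 2.7], [-1, 4.14], [0.28, 2.66], [-3.11, 3.11]. Speed limits (rad/s): [2.57, 2.57, 3.14, 3.14, 3.14, 3.14].

### API

Orientations are given as [roll, pitch, yaw] about the fixed x, y, z axes, in that order (R = Rz(yaw) Ry(pitch) Rx(roll)).
In Python, from plant import bot gives the robot as it stands.
- The arm moves only by the shell command python3 shift.py FILE, which reads ROWS from the file FILE. ROWS is a JSON list of rows, 1 to 5 of them, each an object with the fields finger_gap (the finger opening in mm), dx, dy, dz (the shift in mm), yaw (a turn about the tool's z in rad); a field left out counts as zero (the opening has to be given); each row is the pose to reach, as a shift and turn from the pose commanded when the command began, along the tool's axes at that moment; what a row does not reach only later rows make up. A row lasts 1/8 s, in which the tool goes at most 62.5 mm and 0.188 rad, less where a joint would pass 70% of its speed; a pose out of reach is approached as far as the arm can. The fingers move at their own pace and stop on an object; the grip force is fixed at half the most. Time passes only in rows, so rows that do not move let the fingers close. It prints the time, the measured TCP pose, the force, the opening and the grip force at its end. Input that does not fit is refused with a message, and nothing moves.
- bot.get_obs(): the state, without advancing time (a new reading comes with each control period).
- bot.capture(name): name is "side" or "top" or "wrist"; returns a dict with "color" (400x640x3 uint8, red, green, blue), "K" (3x3 intrinsics, pixels), "k1" (the pictures are not rectified: a ray, as slopes to the right and down, at radius r is drawn at 1 + k1 r^2 times it, then the intrinsics apply), "R" (3x3) and "t" (3): a world point X has camera coordinates R X + t. Camera axes: x right, y down, z forward; pixel columns grow to the right and rows downward; lengths in mm; the calibration is good to about 2 mm. A picture is of the moment at which its call begins. There is no depth.
- bot.close_job(): hands the job in; it is judged then, once.
The state is a dict: "time": time; "joint_positions": joint angles; "dq": joint speeds; "tau": joint torques, N m; "tool_pos": TCP position; "tcp_rot": TCP orientation; "contact_force": force on the tool from outside, world axes, zero at the start; "moment": the same for the moment, N m; "grip_width": finger opening in mm; "finger_force": force on a finger pad.
Only numpy, scipy, OpenCV 4.12 (cv2) and the standard library are available. Lean on these libraries where they do the work, as an engineer would, in place of code of your own. Each camera call takes 0.05 s, during which the arm holds its last target. There are 200 camera calls.

### The job

Two spring-return air cylinders on the bench have been tagged: lay the red-tagged one in the red reject nest, and set the green-tagged one down in the green-cornered test cradle with its nose in the slot of the stop plate; set both down, do not drop them in. Then take the green one's rod by its brass clevis, draw the rod out against its spring until the yellow length mark has just come fully clear of the nose, and finish while still holding it there for the fitter to inspect. Leave the oil bottle, gear, wrench and grease tin where they are.

Things in the scene. Friction and masses are not known exactly. Their poses are not given: they have to be found in the camera images.
- green_unit: Green-tagged (good) air cylinder, 0.6 kg, lying flat. Origin: centre of the housing's underside; x along it towards the rod, z up. Housing 128 mm long, 48 high: aluminium body 44 mm wide at x -40 to 40 (grip it there across y), grey end caps 48 x 48 mm, 24 long. Tag on top and sides of the rear cap, x -63 to -41. Starts loose on the bench, rod in
- green_nose (a point): Centre of the nose's face on green_unit (x 78, 24 mm above the underside): a round threaded nose, 26 mm in diameter, stands out 14 mm from the front cap (x 64 to 78); the 14 mm rod comes out of this face. Axes as green_unit's
- red_unit: Red-tagged (reject) air cylinder: same make, size and frame as green_unit, with nose, rod and clevis alike, but its tag is red. Starts loose on the bench; its rod is also sprung inwards and stays in
- green_unit_rod (a joint): How far the green one's rod is drawn out, in m: 0 fully in (start), growing along green_unit's x, end stop at 0.060. The inner spring pulls it back with 6 N at 0 and 11 N at 0.040. The yellow length mark is a band 12 mm wide round the rod, hidden inside at first: it begins to show at the nose's face at 0.028 and is just fully clear of it at 0.040
- green_clevis (a point): Middle of the brass fork clevis on the green one's rod, where to grip it: on the rod's axis, 118 mm (plus the rod's travel) ahead of green_unit's origin, 24 mm above its underside. The clevis is 48 mm long, 24 x 24 mm in section, flat sides facing +y and -y; 16 mm of rod between it and the nose when the rod is in. Axes as green_unit's
- pass_cradle: Test cradle (pass nest), bolted to the bench: aluminium plate 149 x 110 mm, 14 thick; origin at the centre of its underside. The cylinder lies along its x, rod to +x. Four green corner guides at x -62 to -40 and 40 to 62, 24 mm high above the plate, inner faces 54 mm apart in y, tops flared; open between them, room for fingers down to the plate
- cradle_slot (a point): On the outer face (x 74 of the cradle) of the dark stop plate, at the slot's middle, 38 mm above the bench. Plate at cradle x 64 to 74, 84 mm wide, up to 65 mm above the bench; slot for the nose 32 mm wide, open and flared at the top, bottom 21 mm above the bench. Pulling the rod draws the front cap up against the plate, which takes the pull
- pass_seat (a point): Point on top of the cradle's plate, 14 mm above the bench, where green_unit's origin lies when the front cap is against the stop plate; the nose then stands 4 mm out of the slot. Axes as pass_cradle's
- reject_nest: Reject nest, bolted to the bench: red plate 150 x 110 mm, 8 thick; origin at the centre of its underside. Four red corner guides at x -62 to -40 and 40 to 62, 24 mm high above the plate, inner faces 54 mm apart in y, tops flared; open between them. No stop plate: the cylinder lies along its x between the guides, rod to either end
- reject_seat (a point): Centre of the top of the reject nest's plate, 8 mm above the bench, where red_unit's origin belongs. Axes as reject_nest's
- oil_bottle: Bystander: amber oil bottle, 56 mm in diameter, 95 mm high, origin at the centre of its foot
- gear: Bystander: steel spur gear lying flat, 79 mm over the teeth, 20 mm thick, origin at the centre of its underside
- wrench: Bystander: open-ended wrench, 180 mm long, lying flat, origin about mid-length
- grease_tin: Bystander: blue-labelled tin, 72 mm in diameter, 60 mm high, origin at the centre of its foot

How it is judged:
By the outcome, as a careful person would: the job done as asked, in the order asked, and still so for the second after the job is handed in, while the arm keeps its last pose, push and grip.
It also fails if it takes over 72 s, if anything falls off the work surface, if the arm or the gripper's body presses on something with over 40 N, if the wrist force passes 120 N, or if a joint passes its speed limit or range.

## Working session

There is one attempt and no reset: what is moved stays moved. The work goes in short steps, Python scripts to look and compute and a shell command to move; the robot and the scene stay as the last step left them, time stands still between calls to the robot, and variables do not carry over. Pictures are saved under pics/ and viewed, at most 10 in all, crops included, and the job is handed in when it is done.

```bash
ls; mkdir -p pics
cat > h.py <<'E'
import numpy as np, cv2
from plant import bot
def snap(n,f):
    c=bot.capture(n); cv2.imwrite(f'pics/{f}.png',c['color'][:,:,::-1]); np.savez(f'pics/{f}.npz',**{k:c[k] for k in('K','k1','R','t')}); return c
def px2w(f,uv,z):
    c=np.load(f'pics/{f}.npz'); K,k1,R,t=c['K'],float(c['k1']),c['R'],c['t']
    uv=np.atleast_2d(np.array(uv,float)); d=cv2.undistortPoints(uv[:,None],K,np.array([k1,0,0,0.]))[:,0]
    d=np.c_[d,np.ones(len(d))]@R; o=-R.T@t
    z=np.broadcast_to(z,len(d)); return o+d*((z-o[2])/d[:,2])[:,None]
def w2px(f,X):
    c=np.load(f'pics/{f}.npz'); return cv2.projectPoints(np.array(X,float).reshape(-1,1,3),cv2.Rodrigues(c['R'])[0],c['t'],c['K'],np.array([float(c['k1']),0,0,0]))[0][:,0]
E
python3 - <<'E'
from h import *
for n in('top','side'):
    c=snap(n,n+'0'); print(n,c['K'].round(1).tolist(),c['k1'],c['R'].round(3).tolist(),c['t'].round(1).tolist())
o=bot.get_obs(); print(o)
E
```

```text
pics
plant.py
shift.py
top [[411.5, 0.0, 327.4], [0.0, 411.5, 192.7], [0.0, 0.0, 1.0]] -0.09880283947719382 [[-0.018, -1.0, -0.011], [-0.985, 0.02, -0.173], [0.173, 0.008, -0.985]] [30.3, 559.7, 1072.6]
side [[500.9, 0.0, 323.7], [0.0, 500.9, 203.0], [0.0, 0.0, 1.0]] -0.03591966407041055 [[-0.927, -0.374, 0.021], [-0.229, 0.523, -0.821], [0.296, -0.766, -0.571]] [496.0, 150.3, 1479.6]
{'time': 0.1, 'joint_positions': array([-1.45598593e+00,  3.42630460e-01,  1.52488295e+00,  3.60708154e-06,
        1.27539744e+00, -1.46023681e-01]), 'dq': array([-0.00086196, -0.00207263, -0.00163692, -0.00033004,  0.00163503,
        0.00042398]), 'tau': array([ 7.50357467e-04, -4.32007062e+01, -2.44693440e+01,  7.18272314e-02,
        5.25852456e-02, -4.95317613e-05]), 'tool_pos': array([ 135.3638686 , -506.91787969,  244.93961824]), 'tcp_rot': array([-3.14028899e+00, -1.95217652e-04,  2.60832903e-01]), 'contact_force': array([-0.07180185, -0.15663752,  0.20399407]), 'moment': array([-0.01937546,  0.01012   ,  0.06347728]), 'finger_force': 0.0, 'grip_width': 92.36090701733207}
```

View pics/top0.png

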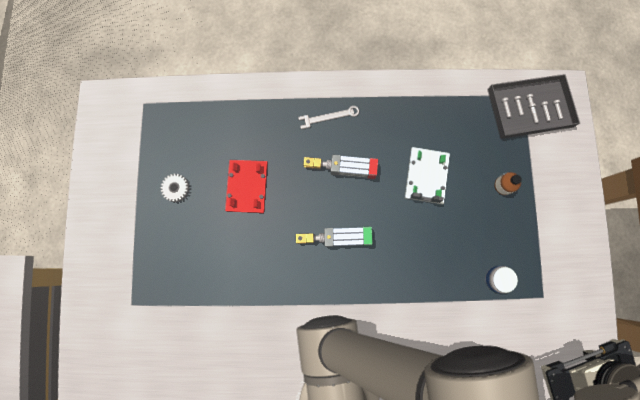

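View pics/side0.png

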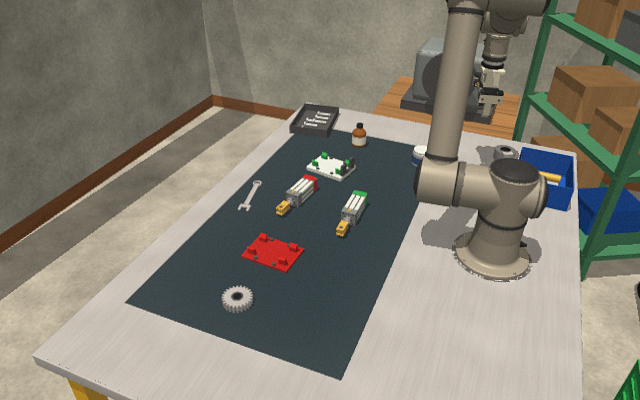

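Run:
```python
from h import *
im=cv2.imread('pics/top0.png')
a=cv2.resize(im[140:260,220:460],None,fx=3.3333,fy=3.3333,interpolation=cv2.INTER_CUBIC)
cv2.imwrite('pics/top0c.png',a); print(a.shape)
```

```text
(400, 800, 3)
```

View pics/top0c.png

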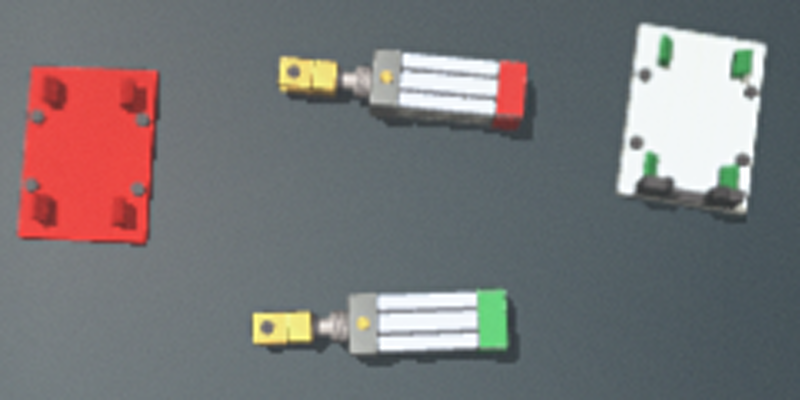

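Run:
```python
from h import *
C=lambda l:(np.array(l,float)+.5)/3.33333-.5+[220,140]
c=np.load('pics/top0.npz'); print('cam',-c['R'].T@c['t'])
np.set_printoptions(suppress=True,precision=1)
print('red fr cap/clevis', px2w('top0',C([[387,78],[512,88],[308,76]]),[48,48,36]))
print('green', px2w('top0',C([[363,323],[492,319],[282,328]]),[48,48,36]))
n=px2w('top0',C([[33,67],[158,70],[148,244],[19,238]]),8);print('nest',n,n.mean(0))
n=px2w('top0',C([[640,23],[766,43],[746,214],[618,194]]),14);print('cradle',n,n.mean(0))
```

```text
cam [ 365.73395666   10.77180023 1153.63185622]
red fr cap/clevis [[ 643.1   -4.8   48. ]
 [ 632.5 -108.2   48. ]
 [ 649.2   61.2   36. ]]
green [[440.9  18.8  48. ]
 [442.  -85.   48. ]
 [438.9  84.9  36. ]]
nest [[669.8 301.5   8. ]
 [664.5 192.1   8. ]
 [513.3 199.5   8. ]
 [520.4 309.9   8. ]] [592.  250.8   8. ]
cradle [[ 696.3 -224.9   14. ]
 [ 676.6 -333.6   14. ]
 [ 527.9 -305.7   14. ]
 [ 547.2 -197.9   14. ]] [ 612.  -265.5   14. ]
```

```bash
cat >> h.py <<'E'
from scipy.spatial.transform import Rotation as Ro
def need(x,y,z,yaw):
    o=bot.get_obs(); r=Ro.from_euler('xyz',o['tcp_rot']); d=r.inv().apply(np.array([x,y,z])-o['tool_pos'])
    print('t%.2f'%o['time'],o['tool_pos'].round(1),o['tcp_rot'].round(4),'w%.1f'%o['grip_width'],'F',o['contact_force'].round(1),'NEED',d.round(1),'turn %.4f'%-((yaw-o['tcp_rot'][2]+np.pi)%(2*np.pi)-np.pi))
E
python3 -c "
from h import *
need(570,-50,330,1.52)"
```

```text
t0.10 [ 135.4 -506.9  244.9] [-3.1403e+00 -2.0000e-04  2.6080e-01] w92.4 F [-0.1 -0.2  0.2] NEED [ 537.8 -329.5  -84.5] turn -1.2592
```

```bash
echo '[{"finger_gap": 92,"dx": 45,"dy": -27,"dz": -7},{"finger_gap": 92,"dx": 90,"dy": -55,"dz": -14},{"finger_gap": 92,"dx": 135,"dy": -82,"dz": -21},{"finger_gap": 92,"dx": 180,"dy": -110,"dz": -28},{"finger_gap": 92,"dx": 225,"dy": -137,"dz": -35}]' > next.json && python3 shift.py next.json
echo '[{"finger_gap": 92,"dx": 45,"dy": -27,"dz": -7},{"finger_gap": 92,"dx": 90,"dy": -55,"dz": -14},{"finger_gap": 92,"dx": 135,"dy": -82,"dz": -21},{"finger_gap": 92,"dx": 180,"dy": -110,"dz": -28},{"finger_gap": 92,"dx": 225,"dy": -137,"dz": -35}]' > next.json && python3 shift.py next.json
python3 -c "
from h import *
need(570,-50,330,1.52)"
```

```text
time: 0.72
tool_pos: [318.3, -315.3, 280.6]
tcp_rot: [-3.141, 0.0, 0.261]
contact_force: [0.9, -0.0, 0.0]
grip_width: 91.8
finger_force: 0.0
time: 1.35
tool_pos: [500.4, -124.9, 315.5]
tcp_rot: [-3.141, 0.001, 0.261]
contact_force: [-0.1, -0.8, 0.2]
grip_width: 91.7
finger_force: 0.0
t1.35 [ 500.4 -124.9  315.5] [-3.1415e+00  5.0000e-04  2.6090e-01] w91.7 F [-0.1 -0.8  0.2] NEED [ 86.6 -54.5 -14.6] turn -1.2591
```

```bash
echo '[{"finger_gap": 92,"dx": 40,"dy": -25,"dz": -7,"yaw": -0.18},{"finger_gap": 92,"dx": 86,"dy": -54,"dz": -14,"yaw": -0.36},{"finger_gap": 92,"dx": 86,"dy": -54,"dz": -14,"yaw": -0.54},{"finger_gap": 92,"dx": 86,"dy": -54,"dz": -14,"yaw": -0.72},{"finger_gap": 92,"dx": 86,"dy": -54,"dz": -14,"yaw": -0.9}]' > next.json && python3 shift.py next.json
echo '[{"finger_gap": 92,"yaw": -0.18},{"finger_gap": 92,"yaw": -0.36},{"finger_gap": 92,"yaw": -0.36},{"finger_gap": 92,"yaw": -0.36}]' > next.json && python3 shift.py next.json
python3 -c "
from h import *
need(638,-56,330,1.468); c=snap('wrist','w1'); print(-c['R'].T@c['t'],c['R'])"
```

```text
time: 1.98
tool_pos: [568.6, -51.8, 328.9]
tcp_rot: [-3.14, 0.0, 1.167]
contact_force: [-0.1, 0.6, 0.7]
grip_width: 91.7
finger_force: 0.0
time: 2.48
tool_pos: [568.6, -52.1, 329.3]
tcp_rot: [-3.141, -0.0, 1.517]
contact_force: [0.2, 0.2, -0.9]
grip_width: 92.0
finger_force: 0.0
t2.48 [568.6 -52.1 329.3] [-3.1411 -0.      1.5173] w92.0 F [ 0.2  0.2 -0.9] NEED [-0.2 69.5 -0.8] turn 0.0493
[571.79903333  23.3383513  467.41311778] [[ 0.99857871 -0.05326314 -0.00189803]
 [-0.05066548 -0.95972487  0.27633527]
 [-0.01654007 -0.27584636 -0.96105942]]
```

View pics/w1.png

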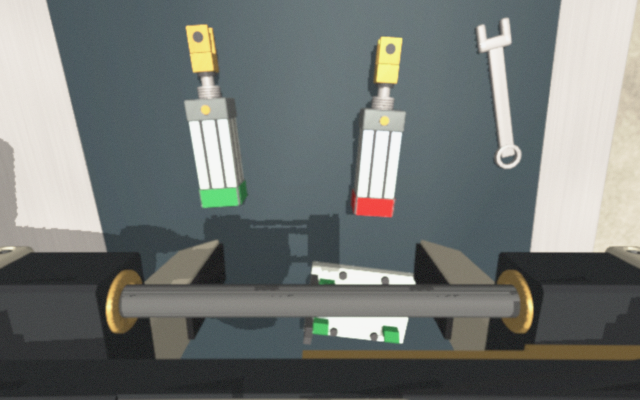

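Run:
```python
from h import *
im=cv2.imread('pics/w1.png')
a=cv2.resize(im[20:220,180:420],None,fx=3,fy=3,interpolation=cv2.INTER_CUBIC)
cv2.imwrite('pics/w1c.png',a)
```

```text
(no output)
```

View pics/w1c.png

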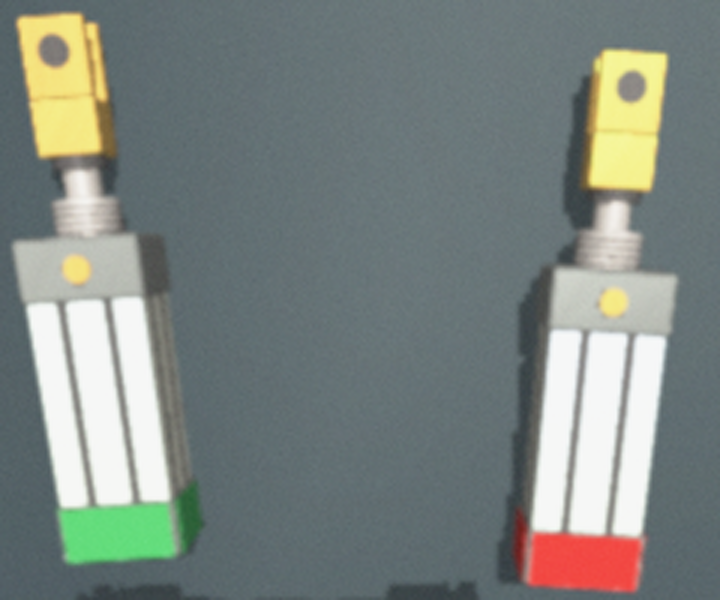

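Run:
```python
from h import *
np.set_printoptions(suppress=True,precision=1)
C=lambda l:(np.array(l,float)+.5)/3-.5+[180,20]
for n,q in(('red',[[553,266],[677,276],[639,591],[525,585]]),('green',[[14,241],[136,235],[179,555],[66,562]])):
    p=px2w('w1',C(q),48)[:,:2]; f=p[:2].mean(0);r=p[2:].mean(0);d=f-r
    print(n,p.tolist(),p.mean(0),'len',np.hypot(*d),np.hypot(*(p[1]-p[0])),np.hypot(*(p[2]-p[3])),'yaw',np.arctan2(d[1],d[0]).round(4))
need(638,-56,330,1.468)
```

```text
red [[621.5829684108845, 12.454756212005691], [668.5467000594772, 6.2241075602183], [654.683451624898, -119.19312084387882], [607.7483931680874, -114.1177523196563]] [638.1 -53.7] len 126.75369517041318 47.37523691743446 47.20867587637778 yaw 1.4613
green [[418.90052265094755, 32.19721895310798], [465.02204464348995, 32.005524513229375], [466.6250233848847, -93.75226948574175], [420.0673683735984, -94.28731044800288]] [442.7 -31. ] len 126.12876519834123 46.12192035970372 46.56072925740368 yaw 1.5818
t2.52 [568.6 -52.1 329.3] [-3.1  0.   1.5] w91.7 F [ 0.3 -0.2  0.1] NEED [-0.2 69.5 -0.7] turn 0.0499
```

```bash
echo '[{"finger_gap": 92,"dx": 2,"dy": 35,"yaw": 0.057},{"finger_gap": 92,"dx": 2,"dy": 69.5,"yaw": 0.057},{"finger_gap": 92,"dx": 2,"dy": 69.5,"dz": 60,"yaw": 0.057},{"finger_gap": 92,"dx": 2,"dy": 69.5,"dz": 120,"yaw": 0.057},{"finger_gap": 92,"dx": 2,"dy": 69.5,"dz": 120,"yaw": 0.057}]' > next.json && python3 shift.py next.json
python3 -c "
from h import *
need(638.1,-54,26,1.4613)"
```

```text
time: 3.15
tool_pos: [635.5, -53.1, 204.5]
tcp_rot: [-3.13, -0.001, 1.462]
contact_force: [-0.1, -0.4, 0.8]
grip_width: 91.4
finger_force: 0.0
t3.15 [635.5 -53.1 204.5] [-3.1303e+00 -1.0000e-03  1.4622e+00] w91.4 F [-0.1 -0.4  0.8] NEED [ -0.8   4.7 178.5] turn 0.0009
```

```bash
echo '[{"finger_gap": 92,"dz": 55},{"finger_gap": 92,"dz": 110},{"finger_gap": 92,"dz": 150},{"finger_gap": 92,"dz": 150}]' > next.json && python3 shift.py next.json
python3 -c "
from h import *
need(638.1,-54,26,1.4613)"
```

```text
time: 3.65
tool_pos: [638.2, -53.7, 59.4]
tcp_rot: [-3.139, -0.0, 1.463]
contact_force: [0.8, 0.9, 0.7]
grip_width: 91.3
finger_force: 0.0
t3.65 [638.2 -53.7  59.4] [-3.1393e+00 -1.0000e-04  1.4629e+00] w91.3 F [0.8 0.9 0.7] NEED [-0.3  0.1 33.4] turn 0.0016
```

```bash
echo '[{"finger_gap": 92,"dz": 16},{"finger_gap": 92,"dz": 32},{"finger_gap": 44,"dz": 33},{"finger_gap": 40,"dz": 33},{"finger_gap": 38,"dz": 33}]' > next.json && python3 shift.py next.json
echo '[{"finger_gap": 36},{"finger_gap": 36}]' > next.json && python3 shift.py next.json
python3 -c "
from h import *
need(638.1,-54,26,1.4613)"
```

```text
time: 4.28
tool_pos: [638.6, -53.7, 27.2]
tcp_rot: [3.14, 0.0, 1.464]
contact_force: [-0.4, -0.8, 0.3]
grip_width: 66.3
finger_force: 0.0
time: 4.53
tool_pos: [638.4, -53.7, 26.8]
tcp_rot: [3.141, 0.0, 1.464]
contact_force: [2.7, -0.4, -0.2]
grip_width: 46.2
finger_force: 1.4
t4.53 [638.4 -53.7  26.8] [3.1409e+00 1.0000e-04 1.4638e+00] w46.2 F [ 2.7 -0.4 -0.2] NEED [-0.4 -0.3  0.8] turn 0.0025
```

```bash
echo '[{"finger_gap": 30},{"finger_gap": 30},{"finger_gap": 30,"dz": -30},{"finger_gap": 30,"dz": -70},{"finger_gap": 30,"dz": -110}]' > next.json && python3 shift.py next.json
python3 -c "
from h import *
need(592,250.8,150,np.radians(177.1))"
```

```text
time: 5.15
tool_pos: [636.8, -53.4, 135.9]
tcp_rot: [-3.137, -0.0, 1.464]
contact_force: [0.7, 0.7, -5.4]
grip_width: 43.7
finger_force: 29.9
t5.15 [636.8 -53.4 135.9] [-3.1372e+00 -1.0000e-04  1.4638e+00] w43.7 F [ 0.7  0.7 -5.4] NEED [297.7 -77.1 -13.7] turn -1.6272
```

```bash
echo '[{"finger_gap": 30,"dx": 25,"dy": -10,"dz": -8},{"finger_gap": 30,"dx": 65,"dy": -25,"dz": -15},{"finger_gap": 30,"dx": 100,"dy": -35,"dz": -15},{"finger_gap": 30,"dx": 120,"dy": -40,"dz": -15},{"finger_gap": 30,"dx": 120,"dy": -40,"dz": -15}]' > next.json && python3 shift.py next.json
python3 -c "
from h import *
need(592,250.8,150,np.radians(177.1)); c=snap('wrist','w2')
im=cv2.imread('pics/w2.png')
X=[[a,b,8] for a,b in [(669.8,301.5),(664.5,192.1),(513.3,199.5),(520.4,309.9)]]
print(w2px('w2',X).round())"
```

```text
time: 5.78
tool_pos: [610.5, 71.1, 150.6]
tcp_rot: [-3.139, 0.001, 1.466]
contact_force: [0.4, -1.0, -5.3]
grip_width: 44.1
finger_force: 29.9
t5.78 [610.5  71.1 150.6] [-3.1395e+00  5.0000e-04  1.4660e+00] w44.1 F [ 0.4 -1.  -5.3] NEED [176.8 -37.2   0.6] turn -1.6250
[[ 378. -167.]
 [ 379.   27.]
 [ 169.   40.]
 [ 140. -152.]]
```

View pics/w2.png

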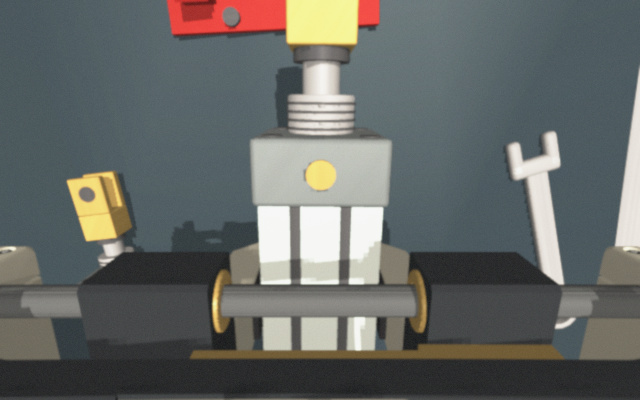

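```bash
echo '[{"finger_gap": 30,"dx": 15,"dz": -40},{"finger_gap": 30,"dx": 35,"dz": -100},{"finger_gap": 30,"dx": 50,"dz": -150},{"finger_gap": 30,"dx": 55,"dz": -180},{"finger_gap": 30,"dx": 55,"dz": -180}]' > next.json && python3 shift.py next.json
python3 -c "
from h import *
need(592,250.8,150,np.radians(177.1)); c=snap('wrist','w3')
im=cv2.imread('pics/w3.png')
X=[[a,b,8] for a,b in [(669.8,301.5),(664.5,192.1),(513.3,199.5),(520.4,309.9)]]
p=w2px('w3',X);print(p.round())
x0,y0=np.maximum(p.min(0).astype(int)-15,0);print(x0,y0)
cv2.imwrite('pics/w3c.png',cv2.resize(im[y0:y0+180,x0:x0+250],None,fx=3,fy=3,interpolation=cv2.INTER_CUBIC))"
```

```text
time: 6.45
tool_pos: [618.2, 123.7, 333.6]
tcp_rot: [3.136, -0.0, 1.463]
contact_force: [0.0, -0.3, -6.2]
grip_width: 44.1
finger_force: 29.9
t6.45 [618.2 123.7 333.6] [ 3.1365e+00 -3.0000e-04  1.4629e+00] w44.1 F [ 0.  -0.3 -6.2] NEED [123.4 -40.7 183.5] turn -1.6281
[[347.   5.]
 [350. 103.]
 [230. 110.]
 [219.  12.]]
203 0
```

View pics/w3c.png

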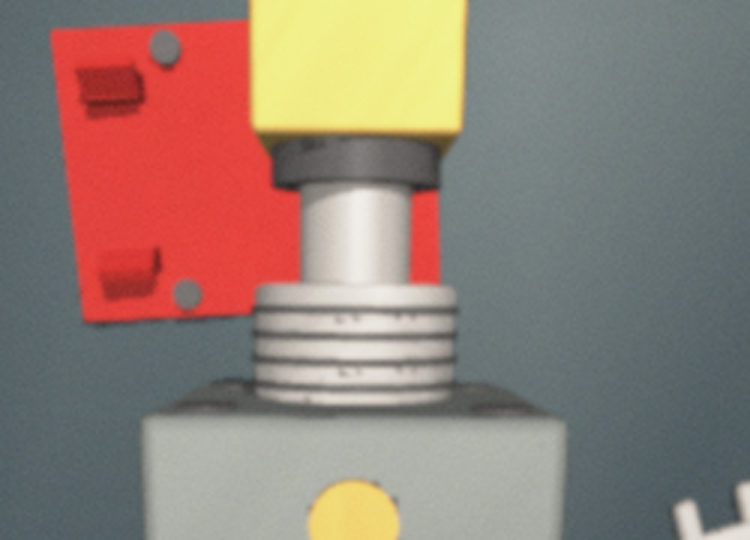

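Run:
```python
from h import *
np.set_printoptions(suppress=True,precision=1)
C=lambda l:(np.array(l,float)+.5)/3-.5+[203,0]
p=px2w('w3',C([[51,31],[83,323],[439,190],[440,283]]),8)[:,:2]; q=px2w('w2',[[171,36],[380,25]],8)[:,:2]
print(p,q)
e=p[0]-p[1]; print('edge len',np.hypot(*e),'yaw',np.degrees(np.arctan2(-e[0],e[1])))
f=q[1]-q[0]; print('edge len',np.hypot(*f),'yaw',np.degrees(np.arctan2(f[1],f[0])))
a=np.radians(-3.0);u=np.array([np.cos(a),np.sin(a)]);v=np.array([-u[1],u[0]])
print('centre w3',p[:2].mean(0)+75*u,'centre w2',q.mean(0)+55*v)
```

```text
[[521.8 312.2]
 [514.6 202.9]
 [667.3 238.8]
 [664.7 202.8]] [[515.1 201.9]
 [665.4 193.4]]
edge len 109.57543966751068 yaw -3.756210954590181
edge len 150.54641598237242 yaw -3.221292258777375
centre w3 [593.1 253.6] centre w2 [593.1 252.6]
```

```bash
echo '[{"finger_gap": 30,"dx": 15,"dy": -5,"dz": 20},{"finger_gap": 30,"dx": 50,"dy": -15,"dz": 60},{"finger_gap": 30,"dx": 90,"dy": -25,"dz": 110},{"finger_gap": 30,"dx": 110,"dy": -35,"dz": 150},{"finger_gap": 30,"dx": 124,"dy": -41,"dz": 184}]' > next.json && python3 shift.py next.json
echo '[{"finger_gap": 30,"yaw": -0.1},{"finger_gap": 30,"yaw": -0.28},{"finger_gap": 30,"yaw": -0.46},{"finger_gap": 30,"yaw": -0.64},{"finger_gap": 30,"yaw": -0.82}]' > next.json && python3 shift.py next.json
echo '[{"finger_gap": 30,"yaw": -0.18},{"finger_gap": 30,"yaw": -0.36},{"finger_gap": 30,"yaw": -0.54},{"finger_gap": 30,"yaw": -0.72},{"finger_gap": 30,"yaw": -0.78}]' > next.json && python3 shift.py next.json
echo '[{"finger_gap": 30,"yaw": -0.02},{"finger_gap": 30,"yaw": -0.02}]' > next.json && python3 shift.py next.json
python3 -c "
from h import *
need(592.8,252.4,37,3.0857)"
```

```text
time: 7.12
tool_pos: [587.2, 251.8, 142.4]
tcp_rot: [-3.135, 0.003, 1.464]
contact_force: [0.2, -0.2, -6.2]
grip_width: 43.8
finger_force: 29.9
time: 7.75
tool_pos: [588.4, 250.7, 144.3]
tcp_rot: [-3.137, -0.002, 2.289]
contact_force: [-0.5, -0.6, -6.1]
grip_width: 43.9
finger_force: 29.9
time: 8.38
tool_pos: [588.5, 250.7, 144.4]
tcp_rot: [-3.139, -0.004, 3.066]
contact_force: [-0.4, -0.0, -5.8]
grip_width: 44.0
finger_force: 29.9
time: 8.62
tool_pos: [589.1, 251.5, 146.0]
tcp_rot: [-3.141, -0.002, 3.082]
contact_force: [-0.9, 0.0, -5.3]
grip_width: 43.7
finger_force: 29.9
t8.62 [589.1 251.5 146. ] [-3.1406e+00 -2.2000e-03  3.0822e+00] w43.7 F [-0.9  0.  -5.3] NEED [ -3.9   1.2 109. ] turn -0.0035
```

```bash
echo '[{"finger_gap": 30,"dx": -3,"dy": 1,"dz": 20,"yaw": -0.004},{"finger_gap": 30,"dx": -3,"dy": 1,"dz": 50,"yaw": -0.004},{"finger_gap": 30,"dx": -3,"dy": 1,"dz": 75,"yaw": -0.004},{"finger_gap": 30,"dx": -3,"dy": 1,"dz": 83,"yaw": -0.004},{"finger_gap": 30,"dx": -3,"dy": 1,"dz": 83,"yaw": -0.004}]' > next.json && python3 shift.py next.json
python3 -c "
from h import *
need(592.8,252.4,35,3.0857);snap('top','t1');snap('side','s1')
a=cv2.imread('pics/t1.png')[130:230,200:300];b=cv2.imread('pics/s1.png')[190:290,230:330]
cv2.imwrite('pics/ts1.png',cv2.resize(np.hstack([a,b]),None,fx=4,fy=4,interpolation=cv2.INTER_CUBIC))"
```

```text
time: 9.25
tool_pos: [592.4, 253.1, 63.6]
tcp_rot: [-3.141, -0.001, 3.088]
contact_force: [1.7, -0.3, -5.1]
grip_width: 43.6
finger_force: 29.9
t9.25 [592.4 253.1  63.6] [-3.1410e+00 -1.3000e-03  3.0877e+00] w43.6 F [ 1.7 -0.3 -5.1] NEED [-0.5 -0.6 28.6] turn 0.0020
```

View pics/ts1.png

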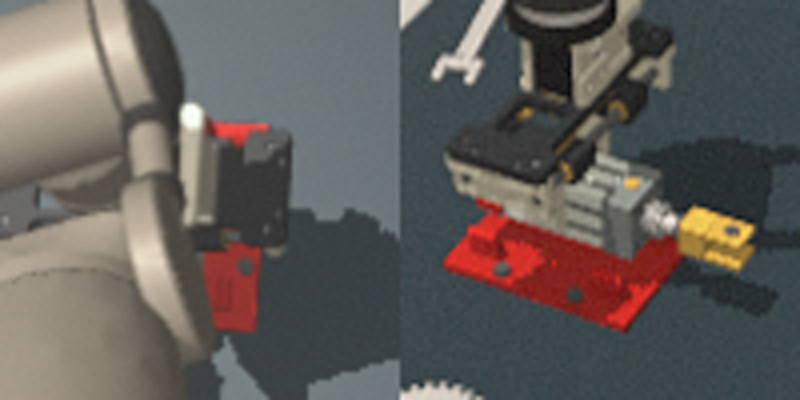

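```bash
echo '[{"finger_gap": 30,"dy": -0.5,"dz": 6},{"finger_gap": 30,"dy": -0.5,"dz": 12},{"finger_gap": 30,"dy": -0.5,"dz": 18},{"finger_gap": 30,"dy": -0.5,"dz": 22},{"finger_gap": 30,"dy": -0.5,"dz": 22}]' > next.json && python3 shift.py next.json
echo '[{"finger_gap": 30,"dz": 2},{"finger_gap": 30,"dz": 4},{"finger_gap": 30,"dz": 5},{"finger_gap": 30,"dz": 5}]' > next.json && python3 shift.py next.json
```

```text
time: 9.98
tool_pos: [592.4, 252.6, 42.0]
tcp_rot: [-3.141, -0.001, 3.088]
contact_force: [-0.3, -0.5, -6.0]
grip_width: 44.0
finger_force: 29.9
time: 10.48
tool_pos: [592.6, 252.6, 37.4]
tcp_rot: [-3.141, -0.0, 3.088]
contact_force: [0.4, 1.0, -5.4]
grip_width: 43.5
finger_force: 29.9
```

```bash
echo '[{"finger_gap": 30,"dz": 0.7},{"finger_gap": 30,"dz": 1.5},{"finger_gap": 30,"dz": 2},{"finger_gap": 30,"dz": 2}]' > next.json && python3 shift.py next.json
echo '[{"finger_gap": 30,"dz": 0.4},{"finger_gap": 30,"dz": 0.8},{"finger_gap": 30,"dz": 0.8}]' > next.json && python3 shift.py next.json
```

```text
time: 10.98
tool_pos: [592.6, 252.6, 35.4]
tcp_rot: [-3.141, -0.0, 3.088]
contact_force: [0.3, 0.1, -5.6]
grip_width: 44.0
finger_force: 29.9
time: 11.35
tool_pos: [592.7, 252.7, 34.8]
tcp_rot: [-3.142, 0.0, 3.088]
contact_force: [-0.4, -0.9, -4.7]
grip_width: 43.7
finger_force: 29.9
```

```bash
echo '[{"finger_gap": 30,"dz": 0.4},{"finger_gap": 30,"dz": 0.6},{"finger_gap": 30,"dz": 0.6}]' > next.json && python3 shift.py next.json
```

```text
time: 11.72
tool_pos: [592.7, 252.6, 34.8]
tcp_rot: [-3.142, 0.0, 3.088]
contact_force: [-3.7, -0.7, 5.1]
grip_width: 43.8
finger_force: 29.9
```

```bash
echo '[{"finger_gap": 48},{"finger_gap": 52},{"finger_gap": 60},{"finger_gap": 70},{"finger_gap": 75}]' > next.json && python3 shift.py next.json
echo '[{"finger_gap": 80,"dz": -15},{"finger_gap": 90,"dz": -50},{"finger_gap": 92,"dz": -110},{"finger_gap": 92,"dz": -170},{"finger_gap": 92,"dz": -200}]' > next.json && python3 shift.py next.json
python3 -c "
from h import *
need(445,-150,250,1.5818)"
```

```text
time: 12.35
tool_pos: [592.7, 252.6, 34.0]
tcp_rot: [-3.142, 0.0, 3.088]
contact_force: [0.2, -0.5, 0.3]
grip_width: 73.5
finger_force: 0.0
time: 12.98
tool_pos: [593.6, 253.0, 239.7]
tcp_rot: [3.139, 0.007, 3.088]
contact_force: [0.5, 0.2, 0.0]
grip_width: 91.9
finger_force: 0.0
t12.97 [593.6 253.  239.7] [3.1393 0.0068 3.0878] w91.9 F [0.5 0.2 0. ] NEED [ 126.6 -410.3  -12.1] turn 1.5060
```

```bash
echo '[{"finger_gap": 92,"dy": -20,"dz": -10,"yaw": 0.18},{"finger_gap": 92,"dy": -60,"dz": -30,"yaw": 0.36},{"finger_gap": 92,"dy": -115,"dz": -50,"yaw": 0.54},{"finger_gap": 92,"dx": 2,"dy": -172,"dz": -70,"yaw": 0.72},{"finger_gap": 92,"dx": 4,"dy": -232,"dz": -80,"yaw": 0.90}]' > next.json && python3 shift.py next.json
python3 -c "
from h import *
need(575,-340,320,1.4)"
```

```text
time: 13.6
tool_pos: [575.9, 19.7, 316.7]
tcp_rot: [3.139, 0.002, 2.182]
contact_force: [1.1, 0.1, -0.6]
grip_width: 92.0
finger_force: 0.0
t13.60 [575.9  19.7 316.7] [3.1390e+00 2.4000e-03 2.1825e+00] w92.0 F [ 1.1  0.1 -0.6] NEED [-293.9 -207.3   -3.1] turn 0.7825
```

```bash
echo '[{"finger_gap": 92,"dx": -48,"dy": -34,"yaw": 0.15},{"finger_gap": 92,"dx": -96,"dy": -68,"yaw": 0.3},{"finger_gap": 92,"dx": -144,"dy": -102,"yaw": 0.45},{"finger_gap": 92,"dx": -192,"dy": -136,"yaw": 0.6},{"finger_gap": 92,"dx": -240,"dy": -170,"yaw": 0.77}]' > next.json && python3 shift.py next.json
echo '[{"finger_gap": 92,"dx": 14,"dy": -35},{"finger_gap": 92,"dx": 14,"dy": -55},{"finger_gap": 92,"dx": 14,"dy": -55},{"finger_gap": 92,"dx": 14,"dy": -55}]' > next.json && python3 shift.py next.json
python3 -c "
from h import *
need(575,-340,320,1.4); c=snap('wrist','w4')
im=cv2.imread('pics/w4.png')
X=[[a,b,14] for a,b in [(696.3,-224.9),(676.6,-333.6),(527.9,-305.7),(547.2,-197.9)]]
p=w2px('w4',X);print(p.round())
x0,y0=np.maximum(p.min(0).astype(int)-20,0);print(x0,y0)
cv2.imwrite('pics/w4c.png',cv2.resize(im[y0:y0+170,x0:x0+240],None,fx=3.33333,fy=3.33333,interpolation=cv2.INTER_CUBIC))"
```

```text
time: 14.22
tool_pos: [576.0, -274.6, 315.6]
tcp_rot: [3.14, 0.001, 1.412]
contact_force: [0.6, 0.4, -0.4]
grip_width: 91.6
finger_force: 0.0
time: 14.72
tool_pos: [524.7, -250.8, 315.0]
tcp_rot: [3.14, 0.001, 1.418]
contact_force: [0.5, 0.3, 0.5]
grip_width: 92.2
finger_force: 0.0
t14.72 [ 524.7 -250.8  315. ] [3.1400e+00 7.0000e-04 1.4179e+00] w92.2 F [0.5 0.3 0.5] NEED [-80.5  63.4  -4.8] turn 0.0179
[[458. 121.]
 [446. 209.]
 [329. 205.]
 [332. 118.]]
308 97
```

View pics/w4c.png

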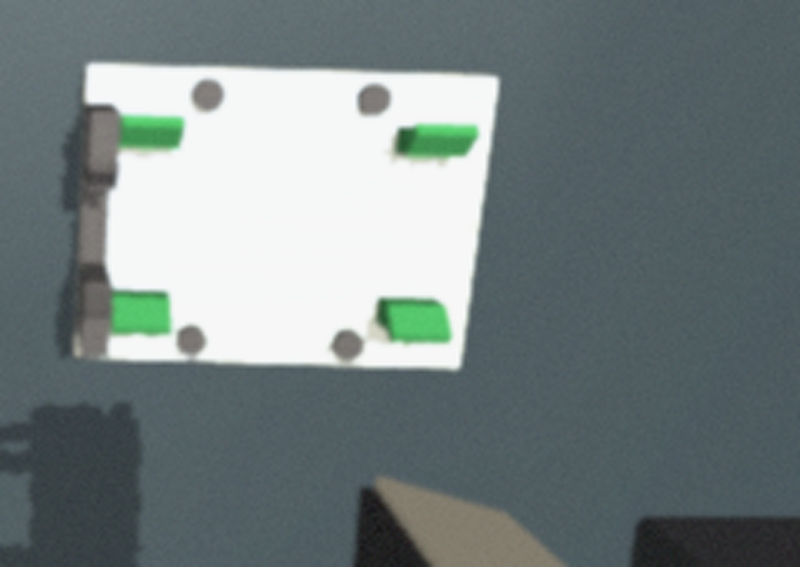

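Run:
```python
from h import *
np.set_printoptions(suppress=True,precision=1)
C=lambda l:(np.array(l,float)+.5)/3.33333-.5+[308,97]
p=px2w('w4',C([[87,63],[498,77],[460,370],[74,358]]),14)[:,:2];print(p,p.mean(0))
for a,b in((1,0),(2,3)):
    d=p[b]-p[a];print(np.hypot(*d),np.degrees(np.arctan2(d[1],d[0])))
for a,b in((3,0),(2,1)):
    d=p[b]-p[a];print(np.hypot(*d),np.degrees(np.arctan2(-d[0],d[1])))
print('stop ends top z65',px2w('w4',C([[97,107],[91,352],[92,195],[92,266]]),[65,65,21,21]))
need(442.7,-31,330,1.5818)
```

```text
[[ 549.7 -195.7]
 [ 695.3 -223.2]
 [ 675.9 -331.8]
 [ 529.2 -304.3]] [ 612.5 -263.8]
148.1708947115011 169.28705289846874
149.21378274886305 169.3952227938398
110.56250382401831 -10.68733410490463
110.28619595918705 -10.145598613044037
stop ends top z65 [[ 549.3 -207.5   65. ]
 [ 535.9 -288.2   65. ]
 [ 544.7 -242.    21. ]
 [ 541.  -268.1   21. ]]
t14.78 [ 524.8 -250.7  314.7] [3.1 0.  1.4] w91.8 F [ 0.2 -0.1  0.4] NEED [ 204.6 -114.5  -15.6] turn -0.1637
```

```bash
echo '[{"finger_gap": 92,"dx": 40,"dy": -23,"dz": 15},{"finger_gap": 92,"dx": 90,"dy": -50,"dz": 40},{"finger_gap": 92,"dx": 140,"dy": -77,"dz": 75},{"finger_gap": 92,"dx": 190,"dy": -104,"dz": 110,"yaw": -0.08},{"finger_gap": 92,"dx": 205,"dy": -114.5,"dz": 120,"yaw": -0.164}]' > next.json && python3 shift.py next.json
echo '[{"finger_gap": 92,"dz": 40},{"finger_gap": 92,"dz": 80},{"finger_gap": 92,"dz": 100},{"finger_gap": 92,"dz": 100},{"finger_gap": 92,"dz": 100}]' > next.json && python3 shift.py next.json
python3 -c "
from h import *
need(442.7,-31,25.5,1.5818)"
```

```text
time: 15.4
tool_pos: [440.9, -28.1, 192.7]
tcp_rot: [-3.139, -0.001, 1.587]
contact_force: [0.1, -0.5, -0.1]
grip_width: 91.7
finger_force: 0.0
time: 16.02
tool_pos: [443.2, -30.7, 94.8]
tcp_rot: [3.14, 0.0, 1.582]
contact_force: [0.8, 0.3, 1.1]
grip_width: 92.0
finger_force: 0.0
t16.02 [443.2 -30.7  94.8] [3.1402e+00 4.0000e-04 1.5821e+00] w92.0 F [0.8 0.3 1.1] NEED [-0.3 -0.6 69.3] turn 0.0003
```

```bash
echo '[{"finger_gap": 92,"dz": 30},{"finger_gap": 92,"dz": 55},{"finger_gap": 70,"dz": 68},{"finger_gap": 50,"dz": 68.5},{"finger_gap": 36,"dz": 68.5}]' > next.json && python3 shift.py next.json
echo '[{"finger_gap": 30},{"finger_gap": 30},{"finger_gap": 30},{"finger_gap": 30}]' > next.json && python3 shift.py next.json
```

```text
time: 16.65
tool_pos: [442.9, -30.8, 26.4]
tcp_rot: [3.14, 0.0, 1.582]
contact_force: [-0.1, 0.6, 0.2]
grip_width: 66.5
finger_force: 0.0
time: 17.15
tool_pos: [442.7, -30.8, 26.1]
tcp_rot: [3.14, 0.0, 1.582]
contact_force: [-0.2, 0.7, 5.8]
grip_width: 43.9
finger_force: 30.0
```

```bash
echo '[{"finger_gap": 30,"dz": -20},{"finger_gap": 30,"dz": -55},{"finger_gap": 30,"dz": -95},{"finger_gap": 30,"dz": -125},{"finger_gap": 30,"dz": -125}]' > next.json && python3 shift.py next.json
python3 -c "
from h import *
need(615.7,-265,151,2.958)"
```

```text
time: 17.77
tool_pos: [442.9, -30.8, 151.6]
tcp_rot: [3.139, 0.001, 1.582]
contact_force: [-0.4, 0.8, -4.7]
grip_width: 43.7
finger_force: 30.0
t17.77 [442.9 -30.8 151.6] [3.1385e+00 9.0000e-04 1.5819e+00] w43.7 F [-0.4  0.8 -4.7] NEED [-236.1  170.2    1.3] turn -1.3761
```

```bash
echo '[{"finger_gap": 30,"dx": -30,"dy": 22},{"finger_gap": 30,"dx": -78,"dy": 56},{"finger_gap": 30,"dx": -120,"dy": 87},{"finger_gap": 30,"dx": -165,"dy": 119},{"finger_gap": 30,"dx": -210,"dy": 151}]' > next.json && python3 shift.py next.json
echo '[{"finger_gap": 30,"dx": -20,"dy": 15,"yaw": -0.1},{"finger_gap": 30,"dx": -26,"dy": 19,"yaw": -0.28},{"finger_gap": 30,"dx": -26,"dy": 19,"yaw": -0.46},{"finger_gap": 30,"dx": -26,"dy": 19,"yaw": -0.64},{"finger_gap": 30,"dx": -26,"dy": 19,"yaw": -0.82}]' > next.json && python3 shift.py next.json
echo '[{"finger_gap": 30,"yaw": -0.18},{"finger_gap": 30,"yaw": -0.36},{"finger_gap": 30,"yaw": -0.5},{"finger_gap": 30,"yaw": -0.556},{"finger_gap": 30,"yaw": -0.556}]' > next.json && python3 shift.py next.json
python3 -c "
from h import *
need(615.7,-265,62,2.958)"
```

```text
time: 18.4
tool_pos: [595.3, -239.9, 147.1]
tcp_rot: [-3.137, -0.002, 1.582]
contact_force: [1.9, -0.4, -5.8]
grip_width: 44.0
finger_force: 30.0
time: 19.02
tool_pos: [613.6, -264.2, 146.6]
tcp_rot: [-3.14, -0.005, 2.408]
contact_force: [-0.8, 0.6, -4.6]
grip_width: 44.1
finger_force: 30.0
time: 19.65
tool_pos: [613.8, -264.2, 147.3]
tcp_rot: [3.14, -0.005, 2.957]
contact_force: [0.5, 0.7, -5.4]
grip_width: 43.8
finger_force: 30.0
t19.65 [ 613.8 -264.2  147.3] [ 3.14   -0.0046  2.9571] w43.8 F [ 0.5  0.7 -5.4] NEED [-2.4 -0.6 85.3] turn -0.0009
```

```bash
echo '[{"finger_gap": 30,"dx": -1.5,"dy": -0.5,"dz": 15},{"finger_gap": 30,"dx": -1.5,"dy": -0.5,"dz": 40},{"finger_gap": 30,"dx": -1.5,"dy": -0.5,"dz": 58},{"finger_gap": 30,"dx": -1.5,"dy": -0.5,"dz": 62},{"finger_gap": 30,"dx": -1.5,"dy": -0.5,"dz": 62}]' > next.json && python3 shift.py next.json
echo '[{"finger_gap": 30},{"finger_gap": 30}]' > next.json && python3 shift.py next.json
python3 -c "
from h import *
need(615.7,-265,40,2.958);snap('side','s2');a=cv2.imread('pics/s2.png')[130:190,295:365]
cv2.imwrite('pics/s2c.png',cv2.resize(a,None,fx=8,fy=8,interpolation=cv2.INTER_CUBIC))"
```

```text
time: 20.27
tool_pos: [616.3, -265.6, 88.5]
tcp_rot: [-3.142, -0.0, 2.958]
contact_force: [-0.2, 0.1, -4.6]
grip_width: 43.7
finger_force: 30.0
time: 20.52
tool_pos: [616.6, -265.7, 89.6]
tcp_rot: [-3.141, 0.002, 2.958]
contact_force: [-0.3, 0.0, -4.6]
grip_width: 44.2
finger_force: 30.0
t20.52 [ 616.6 -265.7   89.6] [-3.1410e+00  1.6000e-03  2.9577e+00] w44.2 F [-0.3  0.  -4.6] NEED [ 1.1  0.6 49.6] turn -0.0003
```

```bash
echo '[{"finger_gap": 30,"dx": 0.7,"dy": 0.6,"dz": 6},{"finger_gap": 30,"dx": 0.7,"dy": 0.6,"dz": 14},{"finger_gap": 30,"dx": 0.7,"dy": 0.6,"dz": 20},{"finger_gap": 30,"dx": 0.7,"dy": 0.6,"dz": 24},{"finger_gap": 30,"dx": 0.7,"dy": 0.6,"dz": 24}]' > next.json && python3 shift.py next.json
echo '[{"finger_gap": 30,"dz": 5},{"finger_gap": 30,"dz": 11},{"finger_gap": 30,"dz": 17},{"finger_gap": 30,"dz": 20},{"finger_gap": 30,"dz": 20}]' > next.json && python3 shift.py next.json
python3 -c "
from h import *
need(615.7,-265,40,2.958)"
```

```text
time: 21.2
tool_pos: [615.4, -264.7, 64.1]
tcp_rot: [3.141, -0.001, 2.958]
contact_force: [0.8, -0.0, -5.3]
grip_width: 44.3
finger_force: 30.0
time: 21.82
tool_pos: [615.5, -264.8, 44.2]
tcp_rot: [3.141, -0.001, 2.958]
contact_force: [0.1, 0.5, -4.7]
grip_width: 43.8
finger_force: 30.0
t21.82 [ 615.5 -264.8   44.2] [ 3.1415e+00 -5.0000e-04  2.9578e+00] w43.8 F [ 0.1  0.5 -4.7] NEED [-0.3 -0.2  4.2] turn -0.0002
```

No contact so far; the last few millimetres go slowly.

```bash
echo '[{"finger_gap": 30,"dz": 1},{"finger_gap": 30,"dz": 2},{"finger_gap": 30,"dz": 3},{"finger_gap": 30,"dz": 3}]' > next.json && python3 shift.py next.json
echo '[{"finger_gap": 30,"dz": 0.5},{"finger_gap": 30,"dz": 1},{"finger_gap": 30,"dz": 1}]' > next.json && python3 shift.py next.json
echo '[{"finger_gap": 30,"dz": 0.3},{"finger_gap": 30,"dz": 0.6},{"finger_gap": 30,"dz": 0.6}]' > next.json && python3 shift.py next.json
```

```text
time: 22.32
tool_pos: [615.5, -264.8, 41.5]
tcp_rot: [-3.142, -0.0, 2.958]
contact_force: [-0.4, -0.3, -5.5]
grip_width: 43.9
finger_force: 30.0
time: 22.7
tool_pos: [615.6, -264.8, 40.5]
tcp_rot: [-3.142, -0.0, 2.958]
contact_force: [-0.2, 0.5, -5.9]
grip_width: 44.0
finger_force: 30.0
time: 23.08
tool_pos: [615.6, -264.8, 40.2]
tcp_rot: [-3.141, 0.0, 2.958]
contact_force: [-0.1, 0.6, -3.7]
grip_width: 43.9
finger_force: 30.0
```

```bash
echo '[{"finger_gap": 30,"dz": 0.4},{"finger_gap": 30,"dx": 1,"dz": 0.4},{"finger_gap": 30,"dx": 2,"dz": 0.4},{"finger_gap": 30,"dx": 2,"dz": 0.4}]' > next.json && python3 shift.py next.json
echo '[{"finger_gap": 30,"dx": 0.5},{"finger_gap": 30,"dx": 1},{"finger_gap": 30,"dx": 1}]' > next.json && python3 shift.py next.json
echo '[{"finger_gap": 30,"dx": 0.5},{"finger_gap": 30,"dx": 1},{"finger_gap": 30,"dx": 1}]' > next.json && python3 shift.py next.json
```

```text
time: 23.58
tool_pos: [614.2, -264.8, 40.2]
tcp_rot: [-3.141, 0.002, 2.958]
contact_force: [2.7, -0.9, -0.1]
grip_width: 43.8
finger_force: 30.0
time: 23.95
tool_pos: [613.1, -264.5, 40.1]
tcp_rot: [-3.141, 0.001, 2.958]
contact_force: [3.2, -2.0, 2.8]
grip_width: 44.2
finger_force: 30.0
time: 24.32
tool_pos: [612.4, -264.4, 40.1]
tcp_rot: [-3.141, 0.002, 2.958]
contact_force: [5.8, -2.1, 2.4]
grip_width: 43.5
finger_force: 30.0
```

```bash
echo '[{"finger_gap": 30,"dx": 0.5},{"finger_gap": 30,"dx": 1},{"finger_gap": 30,"dx": 1}]' > next.json && python3 shift.py next.json
python3 -c "
from h import *
need(612.3,-264.4,40,2.958)"
```

```text
time: 24.7
tool_pos: [612.4, -264.4, 40.3]
tcp_rot: [-3.141, 0.004, 2.958]
contact_force: [8.7, -1.7, 1.1]
grip_width: 43.8
finger_force: 30.0
t24.70 [ 612.4 -264.4   40.3] [-3.1407  0.0044  2.9575] w43.8 F [ 8.7 -1.7  1.1] NEED [0.1 0.  0.3] turn -0.0005
```

```bash
echo '[{"finger_gap": 44,"dx": -1},{"finger_gap": 50,"dx": -1},{"finger_gap": 60,"dx": -1},{"finger_gap": 70,"dx": -1},{"finger_gap": 72,"dx": -1}]' > next.json && python3 shift.py next.json
echo '[{"finger_gap": 72,"dz": -15},{"finger_gap": 72,"dz": -40},{"finger_gap": 72,"dz": -70},{"finger_gap": 72,"dz": -80},{"finger_gap": 72,"dz": -80}]' > next.json && python3 shift.py next.json
python3 -c "
from h import *
need(496.3,-242.8,38,2.9577)"
```

```text
time: 25.32
tool_pos: [611.4, -264.0, 39.4]
tcp_rot: [3.141, -0.001, 2.958]
contact_force: [0.4, -0.2, -1.0]
grip_width: 71.4
finger_force: 0.0
time: 25.95
tool_pos: [611.9, -264.2, 120.5]
tcp_rot: [-3.141, 0.002, 2.958]
contact_force: [0.6, 0.8, 0.2]
grip_width: 72.1
finger_force: 0.0
t25.95 [ 611.9 -264.2  120.5] [-3.1410e+00  1.5000e-03  2.9578e+00] w72.1 F [0.6 0.8 0.2] NEED [117.7  -0.   82.3] turn 0.0001
```

```bash
echo '[{"finger_gap": 60,"dx": 25},{"finger_gap": 60,"dx": 70},{"finger_gap": 60,"dx": 105},{"finger_gap": 60,"dx": 118},{"finger_gap": 60,"dx": 118}]' > next.json && python3 shift.py next.json
echo '[{"finger_gap": 60,"dz": 15},{"finger_gap": 60,"dz": 40},{"finger_gap": 60,"dz": 65},{"finger_gap": 60,"dz": 81},{"finger_gap": 60,"dz": 81}]' > next.json && python3 shift.py next.json
echo '[{"finger_gap": 60}]' > next.json && python3 shift.py next.json
python3 -c "
from h import *
need(496.3,-242.8,38,2.9577)"
```

```text
time: 26.58
tool_pos: [495.6, -242.6, 119.4]
tcp_rot: [3.141, -0.0, 2.957]
contact_force: [0.6, -0.4, 0.0]
grip_width: 60.0
finger_force: 0.0
time: 27.2
tool_pos: [495.3, -242.1, 36.9]
tcp_rot: [3.14, -0.003, 2.958]
contact_force: [0.4, 0.5, 0.0]
grip_width: 60.0
finger_force: 0.0
time: 27.32
tool_pos: [496.3, -242.8, 39.0]
tcp_rot: [-3.141, 0.001, 2.958]
contact_force: [0.3, 0.8, 1.0]
grip_width: 60.1
finger_force: 0.0
t27.32 [ 496.3 -242.8   39. ] [-3.1411e+00  1.0000e-03  2.9579e+00] w60.1 F [0.3 0.8 1. ] NEED [-0.  0.  1.] turn 0.0002
```

```bash
echo '[{"finger_gap": 40,"dz": 0.7},{"finger_gap": 20,"dz": 0.7},{"finger_gap": 12,"dz": 0.7},{"finger_gap": 10,"dz": 0.7},{"finger_gap": 10,"dz": 0.7}]' > next.json && python3 shift.py next.json
echo '[{"finger_gap": 10},{"finger_gap": 10},{"finger_gap": 10},{"finger_gap": 10}]' > next.json && python3 shift.py next.json
python3 -c "
from h import *
need(496.3,-242.8,38,2.9577)"
```

```text
time: 27.95
tool_pos: [495.7, -242.6, 38.1]
tcp_rot: [-3.141, 0.0, 2.958]
contact_force: [-1.2, 0.4, 1.6]
grip_width: 23.6
finger_force: 30.0
time: 28.45
tool_pos: [495.7, -242.5, 38.0]
tcp_rot: [-3.141, 0.0, 2.958]
contact_force: [-0.9, 1.0, 2.7]
grip_width: 23.6
finger_force: 30.0
t28.45 [ 495.7 -242.5   38. ] [-3.1414e+00  2.0000e-04  2.9579e+00] w23.6 F [-0.9  1.   2.7] NEED [-0.6 -0.1  0. ] turn 0.0002
```

```bash
cat >> h.py <<'E'
def trav():
    o=bot.get_obs(); u=np.array([np.cos(2.9577),np.sin(2.9577)]); print('travel %.2f Fx %.2f'%((o['tool_pos'][:2]-[495.7,-242.5])@u, o['contact_force'][:2]@u),o['grip_width'].round(1))
E
for i in 1 2 3; do echo '[{"finger_gap": 10,"dx": 0.5},{"finger_gap": 10,"dx": 1},{"finger_gap": 10,"dx": 1}]' > next.json && python3 shift.py next.json >/dev/null; python3 -c "from h import *;trav()"; done
echo '[{"finger_gap": 10,"dx": 2},{"finger_gap": 10,"dx": 5},{"finger_gap": 10,"dx": 9},{"finger_gap": 10,"dx": 12},{"finger_gap": 10,"dx": 12}]' > next.json && python3 shift.py next.json ; python3 -c "from h import *;trav()"
echo '[{"finger_gap": 10,"dx": 2},{"finger_gap": 10,"dx": 6},{"finger_gap": 10,"dx": 10},{"finger_gap": 10,"dx": 13},{"finger_gap": 10,"dx": 13}]' > next.json && python3 shift.py next.json >/dev/null; python3 -c "from h import *;trav()"
echo '[{"finger_gap": 10,"dx": 2},{"finger_gap": 10,"dx": 5},{"finger_gap": 10,"dx": 7},{"finger_gap": 10,"dx": 8},{"finger_gap": 10,"dx": 8}]' > next.json && python3 shift.py next.json ; python3 -c "from h import *;trav()"
```

```text
time: 30.2
tool_pos: [482.1, -240.2, 38.1]
tcp_rot: [-3.141, 0.003, 2.958]
contact_force: [7.4, 0.0, -1.3]
grip_width: 23.4
finger_force: 30.0
time: 31.45
tool_pos: [462.2, -236.5, 38.1]
tcp_rot: [-3.141, 0.004, 2.958]
contact_force: [9.0, -0.9, -2.7]
grip_width: 23.6
finger_force: 30.0Traceback (most recent call last):
  File "<string>", line 1, in <module>
    from h import *;trav()
                    ~~~~^^
  File "h.py", line 17, in trav
    o=bot.get_obs(); u=np.array([np.cos(2.9577),np.sin(2.9577)]); print('travel %.2f Fx %.2f'%((o['tool_pos'][:2]-[495.7,-242.5])@u, o['contact_force'][:2]@u),o['grip_width'].round(1))
                                                                                                                                                               ^^^^^^^^^^^^^^^^^^^^^
AttributeError: 'float' object has no attribute 'round'
Traceback (most recent call last):
  File "h.py", line 17, in trav
    o=bot.get_obs(); u=np.array([np.cos(2.9577),np.sin(2.9577)]); print('travel %.2f Fx %.2f'%((o['tool_pos'][:2]-[495.7,-242.5])@u, o['contact_force'][:2]@u),o['gr
[... 1513 characters left out ...]
                                                                                                                                      ^^^^^^^^^^^^^^^^^^^^^
AttributeError: 'float' object has no attribute 'round'
Traceback (most recent call last):
  File "h.py", line 17, in trav
    o=bot.get_obs(); u=np.array([np.cos(2.9577),np.sin(2.9577)]); print('travel %.2f Fx %.2f'%((o['tool_pos'][:2]-[495.7,-242.5])@u, o['contact_force'][:2]@u),o['grip_width'].round(1))
                                                                                                                                                               ^^^^^^^^^^^^^^^^^^^^^
AttributeError: 'float' object has no attribute 'round'
```

```bash
sed -i "s/,o\['grip_width'\].round(1))/)/" h.py
echo '[{"finger_gap": 10,"dx": 2},{"finger_gap": 10,"dx": 4},{"finger_gap": 10,"dx": 6},{"finger_gap": 10,"dx": 6.8},{"finger_gap": 10,"dx": 6.8}]' > next.json && python3 shift.py next.json
python3 - <<'E'
from h import *
trav(); S=[]
for n in('side','wrist'):
    c=snap(n,n+'9')
    u=np.array([np.cos(2.9577),np.sin(2.9577)]);s=np.array([612.35,-264.4])
    P=lambda x,z=38:np.r_[s+u*x,z]
    p=w2px(n+'9',[P(78),P(106),P(94+40),P(182),P(78,45),P(90,45)]);print(n,p.round(1).tolist())
# search yellow in side image
im=cv2.imread('pics/side9.png'); a=im[150:200,320:380]
b=im[140:190,310:385]
w=cv2.imread('pics/wrist9.png')[150:350,170:470]
cv2.imwrite('pics/fin.png',np.vstack([cv2.resize(b,(600,400),interpolation=cv2.INTER_CUBIC)[:320],cv2.resize(w,(600,280))[:260]]))
E
```

```text
time: 32.08
tool_pos: [455.8, -235.3, 38.1]
tcp_rot: [-3.14, 0.005, 2.958]
contact_force: [11.8, -0.5, -4.7]
grip_width: 23.4
finger_force: 30.0
travel 40.58 Fx -11.72
side [[349.6, 165.7], [356.3, 168.0], [363.2, 170.2], [375.1, 174.2], [349.7, 164.0], [352.6, 165.0]]
wrist [[317.6, 431.5], [317.5, 384.8], [317.4, 333.8], [317.3, 234.3], [317.5, 444.8], [317.5, 424.7]]
```

Run:
```python
from h import *
snap('top','top9')
u=np.array([np.cos(2.9577),np.sin(2.9577)]);s=np.array([612.35,-264.4])
P=lambda x,z=45:np.r_[s+u*x,z]
print(w2px('top9',[P(78),P(90),P(94+40),P(182),P(0,62)]).round(1).tolist())
b=cv2.imread('pics/side9.png')[140:190,310:385]
t=cv2.imread('pics/top9.png')[145:245,395:485]
r=lambda i,w,h:cv2.resize(i,(w,h),interpolation=cv2.INTER_CUBIC)
g=cv2.imread('pics/top9.png')[140:250,205:285]
cv2.imwrite('pics/fin.png',np.hstack([np.vstack([r(b,450,300),np.zeros((200,450,3),np.uint8)]),r(t,350,389) if 0 else cv2.copyMakeBorder(r(t,350,389),0,111,0,0,cv2.BORDER_CONSTANT)]))
```

```text
[[426.2, 199.8], [425.7, 204.1], [423.6, 219.9], [421.4, 237.4], [431.1, 171.0]]
```

View pics/fin.png

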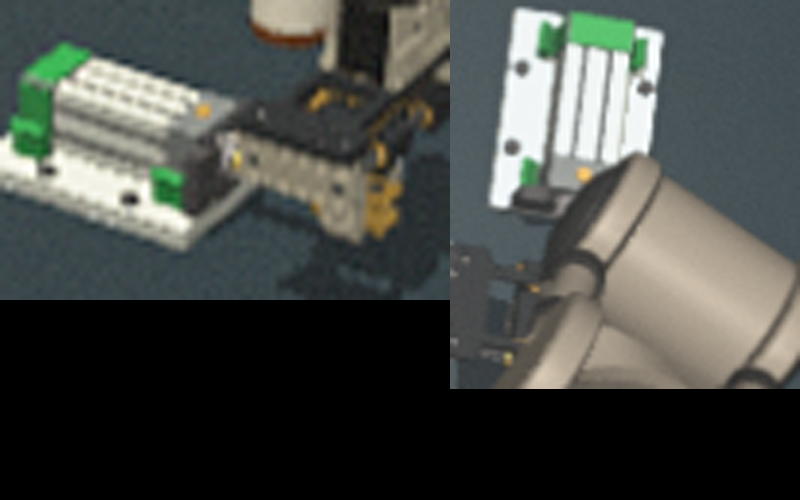

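```bash
echo '[{"finger_gap": 10,"dx": 0.4},{"finger_gap": 10,"dx": 0.6},{"finger_gap": 10,"dx": 0.6},{"finger_gap": 10,"dx": 0.6}]' > next.json && python3 shift.py next.json; python3 -c "from h import *;trav();trav()"; echo '[{"finger_gap": 10},{"finger_gap": 10},{"finger_gap": 10},{"finger_gap": 10}]' > next.json && python3 shift.py next.json|head -2; python3 -c "from h import *;trav();print(bot.close_job())"
```

```text
time: 32.72
tool_pos: [455.3, -235.2, 38.1]
tcp_rot: [-3.14, 0.005, 2.958]
contact_force: [12.1, 0.1, -3.7]
grip_width: 23.2
finger_force: 30.0
travel 41.04 Fx -11.86
travel 41.04 Fx -11.86
time: 33.22
tool_pos: [455.3, -235.2, 38.1]
travel 41.04 Fx -10.75
the job is handed in; nothing more can be done
None
```

The job is handed in: the red unit is in the reject nest, and the green one is in the cradle against its stop, with its rod held about 41 mm out by tool travel (the mark clears at 40). The last picture shows the yellow mark at the nose but partly behind a finger, so I didn't see it fully clear.

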